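Pump the air out of the tall pantry canister

ROBOT

A 6-joint arm with a two-finger parallel gripper is mounted at the origin on the work surface. World frame = base frame: x ahead of the robot, y to its left, z up, the work surface at z = 0. Lengths are in m, angles in rad, forces in N, time in s.
With the tool pointing down it reaches from about 0.325 to 0.775 m from the base axis. Payload 5.5 kg.
Tool frame: the origin (TCP) lies on the mounting face of the last link; the fingertips stand 182 mm ahead of it and the grasp point (between the pads) lies 163 mm ahead of it (ctrl.nose_length is the distance from the TCP to the fingertips, in m); z points along the fingers, y is the direction in which the jaws open and shut (so a half turn about z gives the same grasp; the last joint's range is limited). The gripper opens to 88 mm and grips with 3 to 60 N. Pads are 20 mm wide; open, the fingers measure 115 mm over their backs; the gripper's body (75 mm by 178 mm) begins 61 mm behind the grasp point.
Start: joints at [1.285, 0.091, 1.231, -0, 1.82, -0.057], TCP at [0.136, 0.584, 0.405] pointing down, gripper open.
Joint ranges: [-2.87, 2.87], [-0.86, 2.18], [0.17, 2.46], [-1.51, 4.65], [0.06, 2.69], [-2.65, 2.65]. Speed limits (rad/s): [2.57, 2.57, 3.01, 3.14, 3.14, 3.14].

INTERFACE

Orientations are given as [roll, pitch, yaw] about the fixed x, y, z axes, in that order (R = Rz(yaw) Ry(pitch) Rx(roll)).
In Python, from workcell import ctrl, get_image, camera_model gives the robot as it stands. Calls block until the motion is done:
- ctrl.reach(position, orientation): joint-space move of the TCP to a pose.
- ctrl.move_l(position, ori=None, feed=0.15, guard=None): straight line of the TCP; ori=None keeps the orientation; feed is the mean speed in m/s. With guard (N) it stops when the force on the tool has changed by that much, and returns True; else False.
- ctrl.move_joints(angles): joint-space move.
- ctrl.move_gripper(opening): finger opening in m; the grip force is fixed at half the most; returns when the fingers have stopped.
- ctrl.dwell(seconds).
- ctrl.solve_ik(position, orientation): joint angles nearest the present ones, or None.
- ctrl.get_state(): the state.
- get_image(name): name is "side" or "top" or "wrist"; returns (picture, depth): 480x640x3 uint8, blue, green, red; 480x640 float32, m along the optical axis (not along the pixel's ray), 0 where there is no reading.
- camera_model(name): a dict with "fov_y" (degrees; the focal length in pixels is half the picture's height over the tangent of half this angle, whatever the lens; pixels are square), "cx", "cy" (the principal point, pixels), "T" (4x4, takes a point from camera to world coordinates); the wrist camera has in their place "hand_eye" (4x4, takes a point from camera to tool coordinates, whose origin is the TCP and whose axes are the flange's). Camera axes: x right, y up, looking along -z (the intrinsics and any distortion apply to the point x, -y, -z); pixel columns grow to the right and rows downward; lengths in m; the calibration is good to about 2 mm. A picture is of the moment at which its call begins: read the wrist's pose just before it. camera_model takes no time and is no camera call.
A pose or a line that the arm cannot do raises ctrl.Unreachable and nothing moves.
- ctrl.job_done(): hands the job in, once; it reports no verdict.
The state is a dict: "time_s": time; "qpos": joint angles; "qd": joint speeds; "joint_efforts": joint torques, N m; "position": TCP position; "tcp_rot": TCP orientation; "ft_force": force on the tool from outside, world axes, zero at the start; "torque": the same for the moment, N m; "width": finger opening in m.
Only numpy, scipy, OpenCV 4.12 (cv2) and the standard library are available. Lean on these libraries where they do the work, as an engineer would, in place of code of your own. Each camera call takes 0.05 s, during which the arm holds its last target. There are 200 camera calls.

TASK

Pump the air out of the tallest of the three steel storage canisters: stand the small hand pump upright in the dished lid of that canister, push the pump's plunger all the way down to its stop, keep it there for a moment, then let it spring back up. Leave the pump standing in the lid, and the canister upright where it was.

Things in the scene. Friction and masses are not known exactly. Their poses are not given: they have to be found in the camera images.
- knob_center (a point): Centre of the black round knob (44 mm diameter, 24 mm high) on top of the loose upright hand pump, which starts on the table between robot and canisters; 115 mm above the underside of the pump's foot when the plunger is up. Below the knob: 20 mm of 12 mm thin stem, then the collar. The pump (about 0.3 kg, 127 mm tall) can be lifted by the knob without the plunger moving.
- pump_foot (a point): Centre of the underside of the hand pump's foot; z is the pump's axis, up. From here up: rubber foot 60 mm in diameter (0 to 14 mm), steel barrel 40 mm in diameter (14 to 75 mm), black collar 26 mm in diameter (75 to 83 mm), stem and knob (underside 103 mm, top 127 mm).
- plunger (a joint): Stroke of the pump's plunger in m: 0 = up, as the spring holds it; 0.020 = fully down, where the knob meets the collar's stop. The spring takes about 4 N to start and about 11 N to hold fully down, and raises the plunger by itself when let go.
- lid_seat (a point): Centre of the flat floor of the tall canister's dished grey lid, z up, 130 mm above the table. The recess is 86 mm in diameter, 10 mm deep, its rim 13 mm wide. The canister is a loose upright steel cylinder, 112 mm in diameter, 140 mm tall, about 1.1 kg. Two others of the same diameter and make, but only 85 mm tall, stand in the same row, in any order.

How it is judged:
On the way:
1. the pump stands in the tall canister's lid and its plunger is pressed down to its stop (horizontal distance between pump_foot and lid_seat below 0.018 m and z of pump_foot in the frame of lid_seat between -0.006 and 0.006 m and angle between pump_foot's own z axis and vertical below 0.17 rad and value of joint plunger above 0.018 m), for 0.2 s.
At the end, for the whole second after the job is handed in: The pump stands upright (10 degrees) on the floor of the tall canister's lid, foot within 18 mm of the lid's centre (inside the rim) and 6 mm in height; its plunger is back up (within 3 mm); the canister is upright (6 degrees) and within 40 mm of where it was (horizontal distance between pump_foot and lid_seat below 0.018 m and z of pump_foot in the frame of lid_seat between -0.006 and 0.006 m and angle between pump_foot's own z axis and vertical below 0.17 rad and value of joint plunger below 0.003 m and angle between lid_seat's own z axis and vertical below 0.1 rad and distance of lid_seat from where it was at the start of the episode below 0.04 m); the robot touches nothing.
It also fails if it takes over 51 s, if anything falls off the work surface, if the arm or the gripper's body presses on something with over 40 N, if the wrist force passes 120 N, or if a joint passes its speed limit or range.

## Working session

There is one attempt and no reset: what is moved stays moved. The work goes in short steps, each a Python script; the robot and the scene stay as the last script left them, time stands still between calls to the robot, and variables do not carry over. Pictures are saved under pics/ and viewed, about 8 in all and at most 12, crops included, and the job is handed in when it is done.

```bash
ls; mkdir -p pics; python3 - <<'E'
from workcell import ctrl,get_image,camera_model
import cv2,numpy as np
for n in("top","side"):
    im,d=get_image(n); cv2.imwrite(f"pics/{n}0.png",im); np.savez(f"pics/{n}0.npz",im=im,d=d); print(n,camera_model(n),(d>0).mean())
print(camera_model("wrist")); s=ctrl.get_state();print(s)
E
```

```text
pics
top {'fov_y': 45.1132625700832, 'cx': 333.36954959707293, 'cy': 241.91117981888507, 'T': array([[ 0.02553217,  0.99668741, -0.07721599,  0.45644857],
       [-0.99907079,  0.02812343,  0.03265935,  0.01433054],
       [ 0.03472274,  0.07631038,  0.99647933,  1.05362287],
       [ 0.        ,  0.        ,  0.        ,  1.        ]])} 0.995966796875
side {'fov_y': 53.058281134874434, 'cx': 321.9331967693892, 'cy': 235.70895970882367, 'T': array([[ 0.98534767,  0.07658413, -0.15239701,  0.39180722],
       [-0.17019672,  0.49961928, -0.84936073, -0.72962587],
       [ 0.01109293,  0.86285309,  0.50533306,  0.55216648],
       [ 0.        ,  0.        ,  0.        ,  1.        ]])} 0.996044921875
{'fov_y': 64.54946903901642, 'cx': 315.19790149235547, 'cy': 240.1592404474956, 'hand_eye': array([[-6.26109473e-04,  9.54904421e-01,  2.96912706e-01,
         8.09862423e-02],
       [ 9.99999722e-01,  7.18119547e-04, -2.00820744e-04,
        -1.70875508e-05],
       [-4.04983435e-04,  2.96912498e-01, -9.54904605e-01,
         1.91939493e-02],
       [ 0.00000000e+00,  0.00000000e+00,  0.00000000e+00,
         1.00000000e+00]])}
{'time_s': 0.1, 'qpos': array([ 1.28528157e+00,  9.17408909e-02,  1.23176902e+00, -2.48935087e-05,
        1.81981566e+00, -5.67018854e-02]), 'qd': array([-4.61616524e-05,  8.58803740e-04, -2.50172438e-03, -8.78940562e-05,
       -2.56191197e-03, -3.48719847e-04]), 'joint_efforts': array([ 1.42600609e-03, -4.47858524e+01, -4.07571101e+01,  6.99197059e-02,
        2.84707878e-02, -1.09023690e-04]), 'position': array([0.1361103 , 0.58439644, 0.40364324]), 'tcp_rot': array([-3.13986115e+00, -7.41095466e-05,  2.91277361e+00]), 'ft_force': array([-0.15445873,  0.50405197,  0.6677581 ]), 'torque': array([-0.00975749, -0.06501605, -0.04095464]), 'width': 0.08812366068035524}
```

View pics/top0.png

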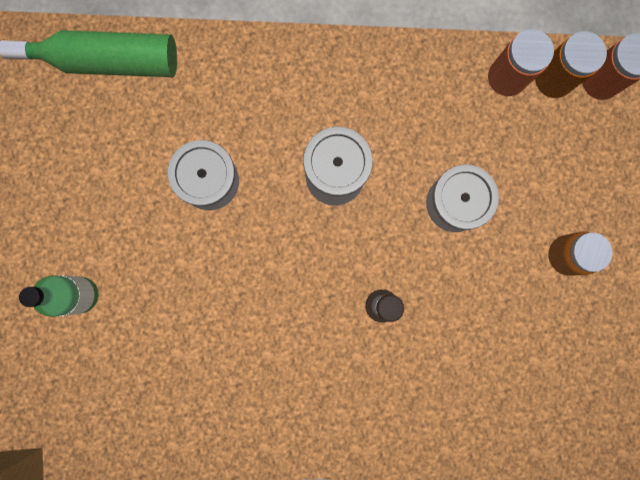

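View pics/side0.png

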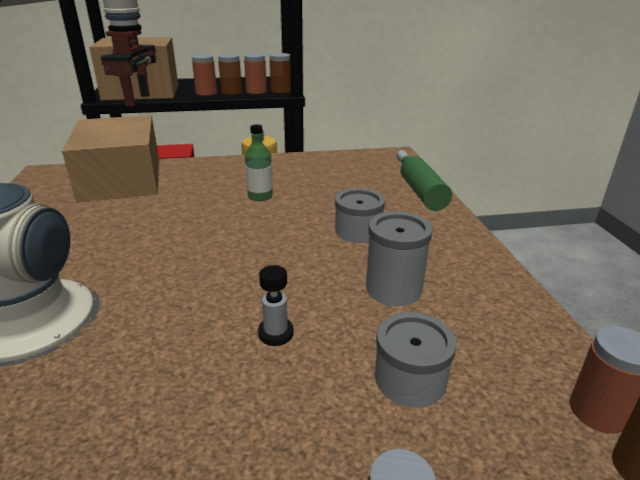

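The top view shows three lids at (202,173), (338,162) and (465,197), with the pump's knob at (390,308). The side view shows that the middle canister is the tall one, and the pump is upright at about (275,305). Next I segment by height using the depth.

```bash
cat > h.py <<'E'
import numpy as np,cv2
from workcell import ctrl,get_image,camera_model
def intr(n):
    m=camera_model(n); return m,240/np.tan(np.radians(m["fov_y"])/2)
def cast(n,uv,z,T=None):
    m,f=intr(n); T=m["T"] if T is None else T
    d=T[:3,:3]@np.array([(uv[0]-m["cx"])/f,-(uv[1]-m["cy"])/f,-1]); o=T[:3,3]
    return o+d*(z-o[2])/d[2]
def cloud(n,d,T=None):
    m,f=intr(n); T=m["T"] if T is None else T
    v,u=np.mgrid[:480,:640]
    p=np.stack([(u-m["cx"])/f*d,-(v-m["cy"])/f*d,-d],-1)
    return p@T[:3,:3].T+T[:3,3]
def tool_T():
    from scipy.spatial.transform import Rotation as R
    s=ctrl.get_state(); T=np.eye(4); T[:3,:3]=R.from_euler("xyz",s["tcp_rot"]).as_matrix(); T[:3,3]=s["position"]
    return T@camera_model("wrist")["hand_eye"]
def blob(mask,z,n,T=None):
    c=max(cv2.findContours(mask.astype(np.uint8),0,1)[0],key=cv2.contourArea)
    (u,v),r=cv2.minEnclosingCircle(c); e=cv2.fitEllipse(c)
    print("circ",(u,v,r),"ell",e,"->",cast(n,e[0],z,T).round(4)); return cast(n,e[0],z,T)
E
python3 - <<'E'
from h import *
for n in("top","side"):
    a=np.load(f"pics/{n}0.npz"); P=cloud(n,a["d"]); im=a["im"]; print(n)
    x,y,z=np.moveaxis(P,-1,0)
    print("table z",np.median(z[abs(z)<.02]))
    near=lambda c,r:np.hypot(x-c[0],y-c[1])<r
    if n=="top":
        k=cast(n,(390,308),.127); l=cast(n,(338,162),.14); print(k,l)
    m=near(k,.06)&(z>.112); print("knob z",np.median(z[m])); blob(m,.127,n); print(P[m].mean(0))
    m=near(l,.08)&(z>.122); print("rim z",np.percentile(z[m],[10,50,90])); blob(m,.14,n);
    d=near(l,.03)&(im.max(-1)<70)&(z>.1);print("valve"); blob(d,.13,n)
    for (u,v) in [(202,173),(465,197)] if n=="top" else []: print(cast(n,(u,v),.08), z[v+10,u+10])
E
```

```text
top
table z 0.0007286178718101111
[ 0.42473774 -0.10942488  0.127     ] [ 0.65598451 -0.01975844  0.14      ]
knob z 0.12735569514967193
circ (389.890625, 307.34375, 13.818299293518066) ell ((389.8974914550781, 307.2509765625), (26.24422836303711, 26.712297439575195), 121.09314727783203) -> [ 0.4259 -0.1092  0.127 ]
[ 0.42594442 -0.109231    0.12717229]
rim z [0.12919791 0.13257327 0.14163633]
circ (337.5199279785156, 160.64617919921875, 34.9671516418457) ell ((337.54339599609375, 160.67173767089844), (68.59402465820312, 68.94418334960938), 174.2880859375) -> [ 0.6581 -0.019   0.14  ]
valve
circ (337.20587158203125, 161.38235473632812, 4.0382080078125) ell ((337.3423156738281, 161.36854553222656), (7.2182297706604, 7.5734543800354), 146.4639892578125) -> [ 0.6592 -0.019   0.13  ]
[0.64259099 0.20787384 0.08      ] 0.07579225668140954
[ 0.61547978 -0.2413786   0.08      ] 0.07878486458911704
side
table z -0.0001952608902074937
knob z 0.1258567196724364
circ (272.2315673828125, 276.5206604003906, 14.337181091308594) ell ((272.2428894042969, 275.9049377441406), (22.454191207885742, 28.54384422302246), 85.42845153808594) -> [ 0.4242 -0.1233  0.127 ]
[ 0.42454123 -0.11836076  0.12361674]
rim z [0.12839485 0.13201214 0.13990892]
circ (399.42681884765625, 230.10975646972656, 31.839632034301758) ell ((399.51324462890625, 230.05857849121094), (38.168663024902344, 65.28460693359375), 95.8041763305664) -> [ 0.6527 -0.0381  0.14  ]
valve
circ (399.5, 230.0, 3.6401548385620117) ell ((399.6409606933594, 229.6637725830078), (3.8267087936401367, 7.494736194610596), 93.1956787109375) -> [ 0.6597 -0.02    0.13  ]
```

Both views agree: the knob is at (0.425,-0.109) and the lid centre at (0.659,-0.019). I'll move above the pump and check with the wrist camera.

```bash
python3 - <<'E'
from h import *
k=[.4257,-.1092]
a=np.load("pics/top0.npz");P=cloud("top",a["d"]);print("bottle z",P[280:315,20:100,2].max())
s=ctrl.get_state()
yaw0=s["tcp_rot"][2]
for y in(np.pi,0,np.pi/2,-np.pi/2): print(y,ctrl.solve_ik([k[0],k[1],.278],[np.pi,0,y]),ctrl.solve_ik([.659,-.019,.46],[np.pi,0,y]))
p=s["position"]; p[2]=.52
ctrl.move_l(p,feed=.2)
q=ctrl.solve_ik([k[0],k[1],.40],[np.pi,0,np.pi])
ctrl.move_joints(q)
T=tool_T(); im,d=get_image("wrist"); cv2.imwrite("pics/w1.png",im)
P=cloud("wrist",d,T);m=(np.hypot(P[...,0]-k[0],P[...,1]-k[1])<.05)&(P[...,2]>.115)&(P[...,2]<.14)
blob(m,.127,"wrist",T); print(P[m].mean(0)); s=ctrl.get_state();print(s["time_s"],s["position"],s["tcp_rot"])
E
```

```text
bottle z 1.0536228703844448
3.141592653589793 [-0.32854546 -0.34265402  1.85266863  0.          1.63157804 -1.89934179] [-0.08041836  0.27931421  0.92082618  0.          1.94145227 -1.65121469]
0 [-3.28545460e-01 -3.42654024e-01  1.85266863e+00 -4.44089210e-16
  1.63157804e+00  1.24225087e+00] [-8.04183590e-02  2.79314205e-01  9.20826180e-01 -4.44089210e-16
  1.94145227e+00  1.49037797e+00]
1.5707963267948966 [-0.32854546 -0.34265402  1.85266863  0.          1.63157804 -0.32854546] [-8.04183590e-02  2.79314205e-01  9.20826180e-01 -4.44089210e-16
  1.94145227e+00 -8.04183590e-02]
-1.5707963267948966 None None
circ (314.5, 238.05555725097656, 31.181072235107422) ell ((314.6511535644531, 238.1807098388672), (60.29824447631836, 60.79488754272461), 168.91644287109375) -> [ 0.4225 -0.1093  0.127 ]
[ 0.4225964  -0.10928892  0.12713954]
3.5583 [ 0.42591774 -0.10874049  0.40014772] [ 3.14154438e+00  2.42724520e-04 -3.14063262e+00]
```

View pics/w1.png

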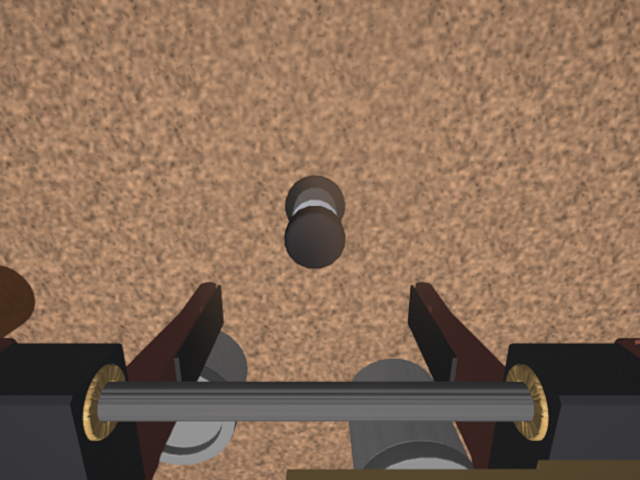

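The wrist view shows the knob centred between the fingers at (315,238) with free table around it. It reads x=0.4225 against 0.4257 from above, so I take 0.424.

```bash
python3 - <<'E'
from h import *
g=[.424,-.1093]
hit=ctrl.move_l(g+[.279],[np.pi,0,np.pi],feed=.12,guard=8); print("hit",hit,ctrl.get_state()["position"])
if not hit:
    ctrl.move_gripper(.03); print("w",ctrl.get_state()["width"])
    f0=ctrl.get_state()["ft_force"]
    ctrl.move_l(g+[.46],feed=.15); ctrl.dwell(.2); s=ctrl.get_state(); print(s["width"],s["ft_force"]-f0,s["time_s"])
    ctrl.move_l([.60,-.019,.46],feed=.15); ctrl.dwell(.3)
    im,d=get_image("side"); np.savez("pics/s2.npz",im=im,d=d); cv2.imwrite("pics/s2.png",im[100:340,200:520].repeat(2,0).repeat(2,1))
    im,d=get_image("top"); np.savez("pics/t2.npz",im=im,d=d)
    s=ctrl.get_state(); print(s["position"],s["time_s"])
E
```

```text
hit False [ 0.42422234 -0.10937532  0.28000283]
w 0.043687280052351056
0.04367090770881232 [ 1.23463344  1.06880465 -3.74441324] 7.0333
[ 0.59985591 -0.01911883  0.46015096] 8.9
```

View pics/s2.png

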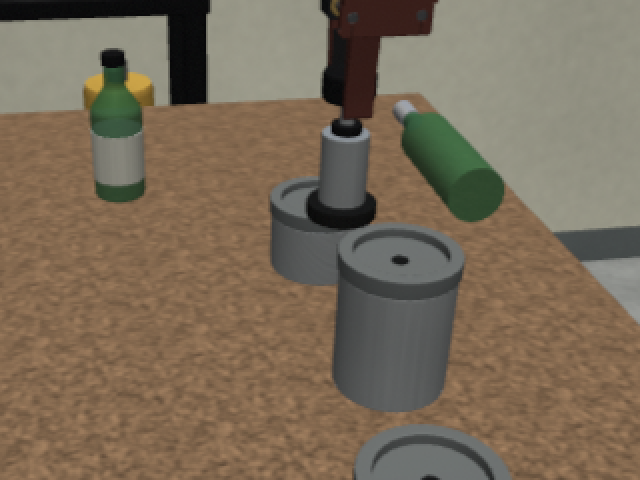

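The pump is held by the knob, clear of the rim and apparently upright, with its foot at crop (342,207). I'll measure the hanging foot with depth to check for tilt.

```bash
python3 - <<'E'
from h import *
def proj(n,p):
    m,f=intr(n); c=np.linalg.inv(m["T"])@np.r_[p,1]; return m["cx"]+f*c[0]/-c[2], m["cy"]-f*c[1]/-c[2]
a=np.load("pics/s2.npz"); im=a["im"]; P=cloud("side",a["d"]); x,y,z=np.moveaxis(P,-1,0)
roi=(abs(x-.6)<.06)&(abs(y+.02)<.06)
m=roi&(z>.172)&(z<.285)&(im.max(-1)<45)
m[:190]=0
c=max(cv2.findContours(m.astype(np.uint8),0,1)[0],key=cv2.contourArea); print("foot px bbox",cv2.boundingRect(c),"z",z[m].min())
f=np.array([.6,-.019,.182]); print("expect centre",proj("side",f+[0,0,.007]))
t=np.linspace(0,2*np.pi,60); R=np.array([proj("side",f+[.03*np.cos(q),.03*np.sin(q),h]) for q in t for h in(0,.014)]); print("expect bbox",R.min(0),R.max(0)-R.min(0))
for h in(.03,.05,.07):   # barrel
    mm=roi&(abs(z-.182-h)<.006); print(h,"barrel x range",np.percentile(x[mm],[1,99]).mean(), "front y",np.percentile(y[mm],5))
E
```

```text
foot px bbox (353, 195, 35, 20) z 0.18003408122108033
expect centre (np.float64(369.001542318357), np.float64(201.87451161575103))
expect bbox [351.21452909 190.66014633] [35.82402679 23.06248865]
0.03 barrel x range 0.5993722251245037 front y -0.041048918203264784
0.05 barrel x range 0.5995497504646252 front y -0.0409111590836134
0.07 barrel x range 0.6000507625584524 front y -0.04040515113251011
```

The foot is within 2 mm of where it should hang and the barrel is vertical. Next I lower it into the lid until it makes contact.

```bash
python3 - <<'E'
from h import *
ctrl.move_l([.6585,-.0192,.46],feed=.1); ctrl.dwell(.2)
ctrl.move_l([.6585,-.0192,.416],feed=.08); ctrl.dwell(.2)
f0=ctrl.get_state()["ft_force"]
hit=ctrl.move_l([.6585,-.0192,.398],feed=.02,guard=5); s=ctrl.get_state()
print(hit,s["position"],s["ft_force"]-f0,s["width"],s["time_s"])
im,d=get_image("side"); np.savez("pics/s3.npz",im=im,d=d); cv2.imwrite("pics/s3.png",im[80:320,240:560].repeat(2,0).repeat(2,1))
E
```

```text
True [ 0.65851649 -0.01921605  0.40750103] [-0.24019553 -0.42799775  7.71973807] 0.043494931773060956 11.2667
```

View pics/s3.png

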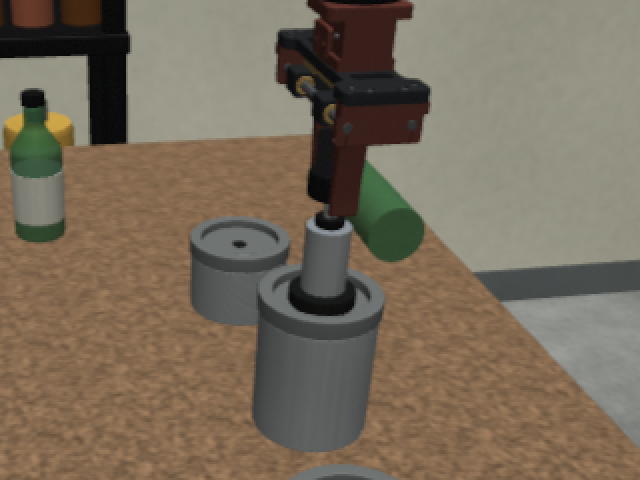

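The foot sits inside the recess, with its centre at about (322,290) against the rim centre at (320,293). Contact came at the expected height. Now I press.

```bash
python3 - <<'E'
from h import *
hit=ctrl.move_l([.6585,-.0192,.380],feed=.02,guard=18); s=ctrl.get_state()
print(hit,s["position"],s["ft_force"],s["width"],s["time_s"])
ctrl.dwell(.6); s=ctrl.get_state(); print(s["position"],s["ft_force"])
im,d=get_image("side"); np.savez("pics/s4.npz",im=im,d=d); cv2.imwrite("pics/s4.png",im[130:290,310:510].repeat(4,0).repeat(4,1)[:600])
E
```

```text
True [ 0.65794784 -0.01916575  0.39037322] [-1.86036771 -0.5048696  10.42465532] 0.043451385181402416 12.3
[ 0.65779698 -0.01917291  0.39122656] [-2.35989864 -0.08602192 10.49339421]
```

View pics/s4.png

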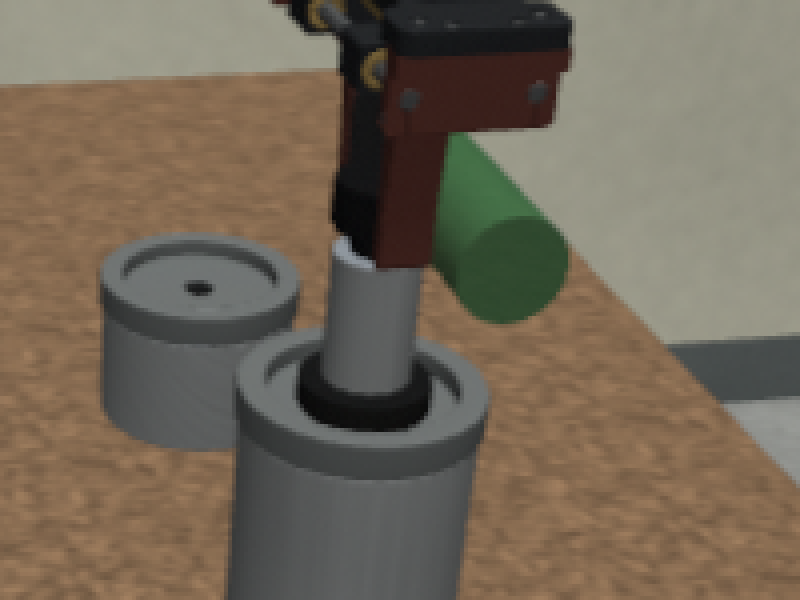

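The plunger is nearly down: about 17 mm of travel at 10.5 N, with the stop not yet firmly loaded. I'll press a bit further.

```bash
python3 - <<'E'
from h import *
for z in(.389,.387,.385,.383,.381,.379):
    hit=ctrl.move_l([.6585,-.0192,z],feed=.015,guard=25); ctrl.dwell(.25); s=ctrl.get_state()
    print(z,hit,s["position"].round(4),s["ft_force"].round(1),s["torque"].round(2),round(s["time_s"],2))
    if s["ft_force"][2]>24: break
ctrl.dwell(.4)
im,d=get_image("side"); np.savez("pics/s5.npz",im=im,d=d); cv2.imwrite("pics/s5.png",im[130:290,310:510].repeat(4,0).repeat(4,1)[:600])
E
```

```text
0.389 False [ 0.6579 -0.0191  0.3909] [-2.9 -0.3 10.2] [ 0.07  0.61 -0.01] 13.45
0.387 False [ 0.6579 -0.0192  0.3891] [-3.9 -0.4  9.5] [0.12 0.64 0.03] 13.98
0.385 False [ 0.6577 -0.0191  0.3889] [-5.3 -0.6 15.5] [0.12 0.94 0.05] 14.52
0.383 False [ 0.6574 -0.0191  0.3889] [-5.9  0.5 21.6] [0.1  1.19 0.03] 15.05
0.381 False [ 0.6572 -0.0191  0.3889] [-8.5  0.4 27.4] [0.19 1.49 0.02] 15.58
```

View pics/s5.png

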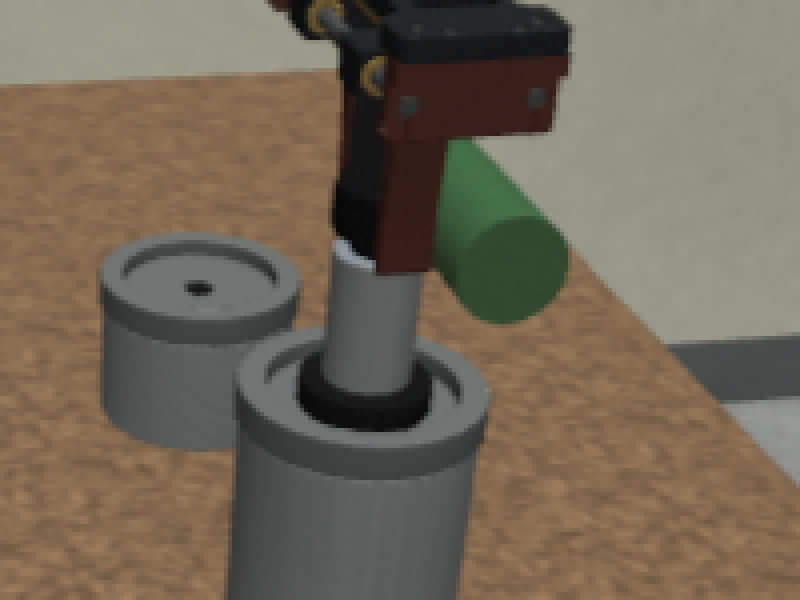

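The force now rises rigidly at TCP z=0.3889, about 20 mm below contact. However, the force was flat around 0.390, so the knob may have slipped a millimetre or two in the grip, and the fingertips are close to the barrel top. To be certain, I'll let the plunger rise, release it, and press once more from above with closed fingertips.

```bash
python3 - <<'E'
from h import *
x,y=.658,-.0192
ctrl.move_l([x,y,.388],feed=.03)
ctrl.move_l([x,y,.405],feed=.03); ctrl.dwell(.2); s=ctrl.get_state(); print(s["position"],s["ft_force"])
ctrl.move_gripper(.085); ctrl.dwell(.2)
ctrl.move_l([x,y,.455],feed=.12); ctrl.dwell(.2)
f=ctrl.get_state(); print("free",f["ft_force"],f["time_s"])
im,d=get_image("top"); P=cloud("top",d); 
ctrl.move_l([x-.12,y,.50],feed=.2)
im,d=get_image("top"); P=cloud("top",d); X,Y,Z=np.moveaxis(P,-1,0); cv2.imwrite("pics/t6.png",im)
r=np.hypot(X-x,Y-y)
m=(r<.05)&(Z>.23)&(Z<.29); print("knob z",np.median(Z[m])if m.any()else None)
if m.any(): blob(m,.257,"top")
im,d=get_image("side"); P=cloud("side",d); X,Y,Z=np.moveaxis(P,-1,0); m=(np.hypot(X-x,Y-y)<.05)&(Z>.235)&(Z<.29)&(im.max(-1)<70); blob(m,.245,"side"); print(np.percentile(Z[m],[1,50,99]))
cv2.imwrite("pics/s6.png",im[80:320,240:560].repeat(2,0).repeat(2,1))
print(ctrl.get_state()["time_s"])
E
```

```text
[ 0.65796596 -0.01916887  0.40502893] [ 1.10885177 -0.3661144   4.77766684]
free [ 0.26135666 -0.48754823  0.33997125] 19.1
knob z None
circ (406.5, 170.0, 13.865524291992188) ell ((406.4386901855469, 169.74851989746094), (21.55222511291504, 27.01612663269043), 92.32720947265625) -> [ 0.66   -0.0211  0.245 ]
[0.23560164 0.25162653 0.25780399]
20.0417
```

View pics/s6.png

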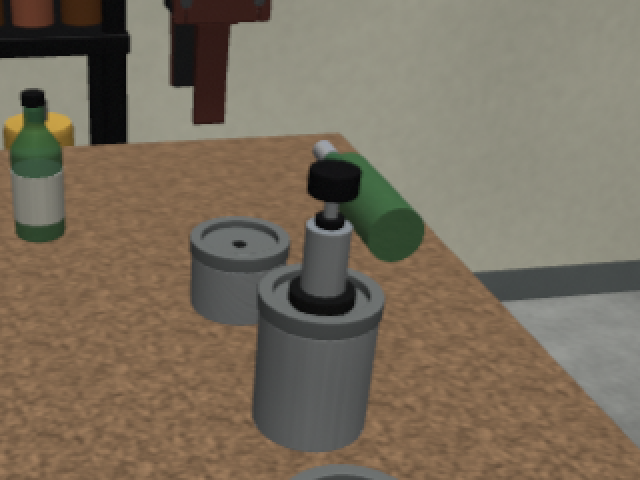

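The pump stands upright in the lid with its plunger up: knob at (333,182) in the crop, stem visible. Now I press on top with closed fingers.

```bash
python3 - <<'E'
from h import *
x,y=.659,-.0195
ctrl.move_gripper(0.0)
ctrl.move_l([x,y,.49],feed=.12); ctrl.move_l([x,y,.448],feed=.1); ctrl.dwell(.2)
f0=ctrl.get_state()["ft_force"]
hit=ctrl.move_l([x,y,.43],feed=.02,guard=3); s=ctrl.get_state(); print("touch",hit,s["position"],s["ft_force"]-f0)
for z in np.arange(.428,.406,-.003):
    ctrl.move_l([x,y,z],feed=.03,guard=30); ctrl.dwell(.15); s=ctrl.get_state(); df=s["ft_force"]-f0
    print(z.round(4),s["position"].round(4),df.round(1))
    if df[2]>24: break
ctrl.dwell(.5); s=ctrl.get_state(); print((s["ft_force"]-f0).round(1),s["time_s"])
im,d=get_image("side"); np.savez("pics/s7.npz",im=im,d=d); cv2.imwrite("pics/s7.png",im[130:290,310:510].repeat(4,0).repeat(4,1)[:600])
E
```

```text
touch True [ 0.65905541 -0.01949994  0.43759948] [0.24022689 0.42382892 3.9202908 ]
0.428 [ 0.6588 -0.0195  0.4297] [-0.6  0.3  6.7]
0.425 [ 0.6587 -0.0195  0.4271] [-0.4 -0.4  8.4]
0.422 [ 0.6586 -0.0195  0.4244] [-0.8  0.1  9. ]
0.419 [ 0.6586 -0.0195  0.4217] [-1.1  0.6  9.7]
0.416 [ 0.6585 -0.0195  0.4193] [-1.5 -0.2 11.9]
0.413 [ 0.658  -0.0194  0.4192] [-3.1  0.8 19. ]
0.41 [ 0.6575 -0.0193  0.4191] [-5.8  0.7 28.2]
[-5.2  1.3 27.6] 27.3583
```

View pics/s7.png

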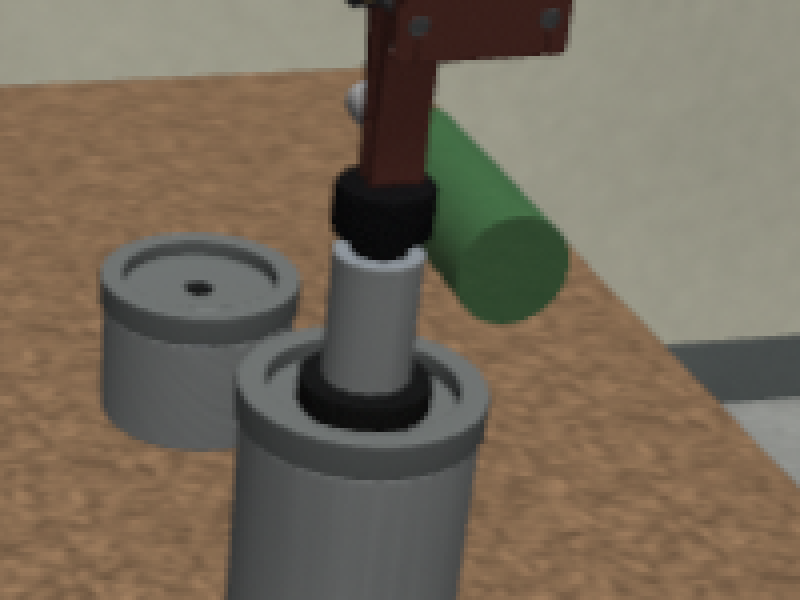

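The picture shows the knob seated on the collar at about (385,250). The hard stop is at TCP z=0.4192 (expected 0.419), with 11.9 N rising to 28 N. I'll retreat straight up, verify, and hand in.

```bash
python3 - <<'E'
from h import *
s=ctrl.get_state()["position"]
ctrl.move_l([.658,-.0194,.416],feed=.03)
ctrl.move_l([.658,-.0194,.440],feed=.03); ctrl.move_l([.658,-.0194,.49],feed=.1)
ctrl.move_l([.45,-.0194,.50],feed=.2); ctrl.dwell(1)
im,d=get_image("side"); P=cloud("side",d); X,Y,Z=np.moveaxis(P,-1,0)
m=(np.hypot(X-.658,Y+.02)<.05)&(Z>.235)&(Z<.29)&(im.max(-1)<70); blob(m,.245,"side"); print(np.percentile(Z[m],[1,50,99]))
v=im[60:300,250:570].repeat(2,0).repeat(2,1)
cv2.imwrite("pics/s8.png",v); print(ctrl.get_state()["time_s"])
m=(np.hypot(X-.659,Y+.02)<.075)&(Z>.122)&(Z<.145); blob(m,.14,"side")
E
```

```text
circ (406.5, 170.0, 13.865524291992188) ell ((406.4070129394531, 169.70826721191406), (21.457622528076172, 27.045190811157227), 91.48958587646484) -> [ 0.66  -0.021  0.245]
[0.23540002 0.25203815 0.25766864]
31.6
circ (399.42681884765625, 230.10975646972656, 31.839632034301758) ell ((399.2365417480469, 231.1875762939453), (36.552310943603516, 65.28944396972656), 95.89837646484375) -> [ 0.651  -0.0419  0.14  ]
```

View pics/s8.png

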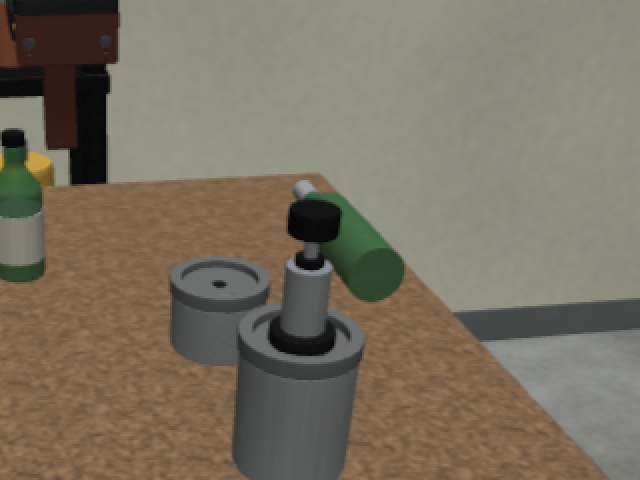

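The pump is upright in the lid, the plunger is up (knob at (314,221), stem visible), the canister hasn't moved, and the arm is clear.

```bash
python3 -c "
from workcell import ctrl
ctrl.job_done()"
```

```text
the job is handed in; nothing more can be done
```

The pump is standing in the tall (middle) canister's lid with its plunger back up, and I handed the job in at about 31.6 s of the 51 s allowed.

**What I did:** I picked the pump up by its knob, set it in the lid and pressed it while still gripping the knob. The force stayed flat near the end of that press, so the knob may have slipped in the grip. I let the plunger rise, released it and pressed again from above with closed fingertips. That time it reached a hard stop at TCP z = 0.4192 m (0.419 m expected). The force there rose from 12 N to 28 N, and I held it for over half a second.

**Last checks:**
- **Pump:** in the side view it stands upright and well centred in the lid. The knob top measured 0.2577 m, against 0.257 m expected with the plunger up.
- **Canister:** it is upright, and its rim outline in the side view is where it was at the start.
- **Robot:** the arm is clear of everything.

**Checks that disagreed or failed:**
- **Knob position:** before the grasp, the wrist and top cameras differed by about 3 mm in x. I used a value between them.
- **Top-camera check:** when I released the pump, the top view gave no knob reading; I did not look into why. The side view confirmed the result instead.

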